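Seat the cover plate level on the bench heater

ROBOT

A 7-joint arm with a two-finger parallel gripper is mounted at the origin on the work surface. World frame = base frame: x ahead of the robot, y to its left, z up, the work surface at z = 0. Lengths are in m, angles in rad, forces in N, time in s.
With the tool pointing down it reaches from about 0.4 to 0.85 m from the base axis. Payload 10.4 kg.
Tool frame: the origin (TCP) lies at the very end of the fingers, on their centre line; the grasp point (between the pads) lies 19 mm behind it; z points along the fingers, y is the direction in which the jaws open and shut (so a half turn about z gives the same grasp; the last joint's range is limited). The gripper opens to 87 mm and grips with 3 to 60 N. Pads are 19 mm wide; open, the fingers measure 117 mm over their backs; the gripper's body (75 mm by 190 mm) begins 51 mm behind the grasp point.
Start: joints at [-1.276, 0.332, -0.065, 1.46, 0.022, 1.35, -0.088], TCP at [0.195, 0.594, 0.223] pointing down, gripper open.
Joint ranges: [-2.6, 2.6], [-0.5, 2.12], [-1.47, 1.34], [0.16, 2.42], [-1.27, 4.41], [0.06, 2.06], [-2.6, 2.6]. Speed limits (rad/s): [2.22, 2.22, 2.79, 2.79, 3.14, 3.14, 3.14].

INTERFACE

Orientations are given as a unit quaternion [x, y, z, w].
In Python, from bench import r, eyes, job gives the robot as it stands. The module is installed in compiled form; this text tells all that it offers.
- The arm moves only by the tool play_rows, never from a script. Its argument "motion" is a list of rows, each a list of 7 numbers: the shift along the tool's x, y, z as a fraction of full scale, then the turn, a rotation vector about the tool's x, y, z as a fraction of full scale, then the opening in per cent of the stroke, from 0 (shut) to 100 (fully open). A call has 1 to 5 rows; each row is the pose to reach, as a shift and turn from the pose commanded when the call began, along the tool's axes at that moment; what a row does not reach only later rows make up. Full scale, the value 1, is 0.2 m for a shift and 90 degrees for a turn. A row lasts 1/8 s, in which the tool goes at most 62.5 mm and 10.7 degrees, less where a joint would pass 70% of its speed; a pose out of reach is approached as far as the arm can. A call with a number of a shift or a turn outside -1 to 1 is refused whole. A call with a gripper value outside its range is refused whole. The fingers move at their own pace and stop on an object; "squeeze" is the grip in N (left out, the last holds). Time passes only in rows, so rows that repeat a pose let the fingers close. It gives the time, the measured TCP pose, the force and the opening at its end, in the units of the state.
- r.read_state(): the state, without advancing time (a new reading comes with each control period).
- eyes.camera(name): name is "side" or "top"; returns a dict with "image" (400x640x3 uint8, red, green, blue), "mtx" (3x3 intrinsics, pixels), "R" (3x3) and "t" (3): a world point X has camera coordinates R X + t. Camera axes: x right, y down, z forward; pixel columns grow to the right and rows downward; lengths in m; the calibration is good to about 2 mm. A picture is of the moment at which its call begins. There is no depth.
- job.close_job(): hands the job in, once; it reports no verdict.
Trained networks look in a picture, given as the dict that the camera call returned (one of the last four; its "shot" number tells which), for a name from the list of things; names that differ only in an ending like _2 or _b are one class to them, and where a whole thing is asked for, a point or a joint stands for the part that bears it (a point fixed in the world has none). Each returns a list of dicts, best first, with "p" (0 to 1); they miss things now and then, are a little off and sometimes report something else, mostly with a low value. They report only what shows in the picture. A call takes as long as a camera call.
- eyes.regions_of(picture, label): "region" (400x640 bool, what is visible of it) and "xy" ([column, row] in pixels, amid what is visible of it).
- eyes.landmark_of(picture, label): "xy" ([column, row] in pixels: a listed point, or the origin of a listed thing).
The state is a dict: "time": time; "joint_positions": joint angles; "joint_vel": joint speeds; "joint_torque": joint torques, N m; "ee_pos": TCP position; "eef_rot": TCP orientation; "ft_force": force on the tool from outside, world axes, zero at the start; "torque": the same for the moment, N m; "width": finger opening in m.
Only numpy, scipy, OpenCV 4.12 (cv2) and the standard library are available. Lean on these libraries where they do the work, as an engineer would, in place of code of your own. Each camera call takes 0.05 s, during which the arm holds its last target. There are 200 camera calls.

TASK

Take the aluminium cover plate by its handle off the sloping draining rack, lay it in the opening of the bench heater so that it rests on the raised lift pins, and let go of it. Then press it down until it sits level and fully home all round, flush with the heater's rim, and leave the bottle, the dishes and the tip box where they are.

Things in the scene. Friction and masses are not known exactly. Their poses are not given: they have to be found in the camera images.
- cover: Loose aluminium cover plate, 100 (x) x 150 (y) x 10 mm thick, about 0.3 kg, same either way round. Origin: centre of underside; z out of its upper face. On that face a centred upright black bar handle: 14 mm thick (x), 60 mm long (y), top 42 mm above the origin (32 mm above the plate). Starts lying on the rack's slope: z axis 38 degrees from vertical, handle level.
- rack: Fixed grey-blue plastic draining rack, about 130 x 200 mm, 125 mm tall. Its board (200 mm wide) slopes at 38 degrees, rising along the rack's +x; a lip at the low edge, 8 mm above the board, keeps the cover from sliding down. Origin: on the bench under the middle of the board, whose face is 80 mm up there; y level along the board, z up.
- heater: Fixed cream bench heater, 78 mm tall: block 200 (x) x 150 (y) mm with a lower control panel reaching 50 mm further at -x. Origin: on the bench under the centre of the opening in its top; z up. The opening is 156 (x) x 106 (y) mm, 10 mm deep, with a flat floor, from which four steel lift pins of 12 mm diameter rise at x = +/-60, y = +/-35 mm.
- seat (a point): Centre of the floor of the heater's opening, 68 mm above the bench, axes as the heater's. Home: cover's origin here, its 150 mm side along this x, top level with the rim. The lift pins start 4 to 6 mm up, unequal; each slides down under about 3 N and stays where pushed, and they carry the loose cover's weight. About 12 N in all, pressed at the middle, sends it down.
- bottle: Loose white bottle, 68 mm diameter, 180 mm tall, standing. Origin: centre of its underside. Leave alone.
- dishes: Loose stack of two translucent white round dishes, 92 mm diameter, 29 mm tall. Origin: centre of its underside. Leave alone.
- tipbox: Loose grey box with a blue lid, 87 by 122 by 60 mm tall. Origin: centre of its underside. Leave alone.

How it is judged:
On the way, in this order (a step that is already met when the one before it is completed fails the run):
1. the cover lies in the opening on the raised pins, let go and at rest, not yet pressed home (horizontal distance between cover and seat below 0.008 m and angle between the y axis of cover and the x axis of heater, either way round below 0.08 rad and z of cover in the frame of seat between 0.0025 and 0.009 m and angle between cover's own z axis and vertical below 0.1 rad and linear speed of cover below 0.02 m/s and contact force between the fingers and cover below 0.1 N), for 0.2 s.
2. the cover is pressed down by the fingers until it is home and level (horizontal distance between cover and seat below 0.008 m and angle between the y axis of cover and the x axis of heater, either way round below 0.08 rad and z of cover in the frame of seat between -0.003 and 0.002 m and angle between cover's own z axis and vertical below 0.016 rad and contact force between the fingers and cover above 1 N), for 0.05 s.
At the end, for the whole second after the job is handed in: The cover lies at rest in the heater's opening, its underside within 2 mm of the opening's floor at its centre, level within 0.016 rad, within 8 mm of centred and its long side along the opening's (0.08 rad) (horizontal distance between cover and seat below 0.008 m and angle between the y axis of cover and the x axis of heater, either way round below 0.08 rad and z of cover in the frame of seat between -0.003 and 0.002 m and angle between cover's own z axis and vertical below 0.016 rad and linear speed of cover below 0.02 m/s); the robot touches nothing.
It fails at once if the bottle is shifted more than 30 mm or tipped (distance of bottle from where it was at the start of the episode above 0.03 m or angle between bottle's own z axis and vertical above 0.5 rad).
It fails at once if the dishes are shifted more than 30 mm or tipped (distance of dishes from where it was at the start of the episode above 0.03 m or angle between dishes's own z axis and vertical above 0.5 rad).
It fails at once if the tip box is shifted more than 30 mm or tipped (distance of tipbox from where it was at the start of the episode above 0.03 m or angle between tipbox's own z axis and vertical above 0.5 rad).
It also fails if it takes over 54 s, if anything falls off the work surface, if the arm or the gripper's body presses on something with over 40 N, if the wrist force passes 120 N, or if a joint passes its speed limit or range.

## Working session

There is one attempt and no reset: what is moved stays moved. The work goes in short steps, Python scripts to look and compute and a tool call to move; the robot and the scene stay as the last step left them, time stands still between calls to the robot, and variables do not carry over. Pictures are saved under pics/ and viewed, about 8 in all and at most 12, crops included, and the job is handed in when it is done.

Besides the shell and the picture viewer there is one more tool, called after ">>>" as name(argument=value, ...) on one line, values as JSON. play_rows: Moves the arm, as the interface text tells. Shift numbers are shares of 0.2 m and turn numbers shares of 90 degrees, none past 1 either way. Its arguments: {"type":"object","properties":{"motion":{"type":"array","items":{"type":"array","items":{"type":"number"}}},"squeeze":{"type":"number"}},"required":["motion"]}

```bash
mkdir -p pics
cat > h.py <<'E'
import numpy as np, cv2
from bench import r, eyes, job
from scipy.spatial.transform import Rotation as Ro
def proj(c,X):
    p=(np.atleast_2d(X)@c["R"].T+c["t"])@np.array(c["mtx"]).T
    return p[:,:2]/p[:,2:]
def ray(c,xy):
    d=c["R"].T@np.linalg.solve(c["mtx"],[xy[0],xy[1],1.]); o=-c["R"].T@c["t"]
    return o,d/np.linalg.norm(d)
def onz(c,xy,z):
    o,d=ray(c,xy); return o+d*(z-o[2])/d[2]
def tri(a,b):
    A=[];B=[]
    for o,d in (a,b):
        P=np.eye(3)-np.outer(d,d);A.append(P);B.append(P@o)
    x=np.linalg.solve(sum(A),sum(B)); return x,[np.linalg.norm(p@x-q) for p,q in zip(A,B)]
E
python3 - <<'E'
from h import *
C={n:eyes.camera(n) for n in("side","top")}
for n in C:
    cv2.imwrite(f"pics/{n}0.png",C[n]["image"][:,:,::-1]); print(n,-C[n]["R"].T@C[n]["t"])
L={}
for n in ["cover","rack","heater","seat","bottle","dishes","tipbox"]:
    for c in C:
        l=eyes.landmark_of(C[c],n)
        print(n,c,[(np.round(x["xy"],1).tolist(),round(x["p"],2)) for x in l[:2]])
        if l:L[n,c]=l[0]["xy"]
    if (n,"side") in L and (n,"top") in L: print("  tri",tri(ray(C["side"],L[n,"side"]),ray(C["top"],L[n,"top"])))
print(r.read_state())
E
```

```text
side [0.28930534 0.67674199 0.88003223]
top [0.55467819 0.02408983 0.82048217]
cover side [([274.5, 296.6], 0.61)]
cover top [([182.7, 197.0], 0.86)]
  tri (array([0.59079991, 0.29088584, 0.07265439]), [np.float64(0.00048511105837287667), np.float64(0.00048511105837316945)])
rack side [([285.4, 318.5], 0.87)]
rack top [([196.3, 207.0], 0.75), ([435.9, 199.8], 0.2)]
  tri (array([ 0.57298004,  0.28828369, -0.00590838]), [np.float64(0.001749219490659423), np.float64(0.0017492194906594035)])
heater side [([375.5, 154.1], 0.77)]
heater top [([434.1, 204.0], 0.7)]
  tri (array([ 0.58112856, -0.24883404,  0.00675496]), [np.float64(0.0038024189795115653), np.float64(0.0038024189795115727)])
seat side [([377.1, 133.5], 0.65)]
seat top [([446.2, 201.5], 0.7)]
  tri (array([ 0.58341175, -0.25036673,  0.07779477]), [np.float64(0.0028672086489402106), np.float64(0.0028672086489401377)])
bottle side [([259.6, 208.8], 0.96)]
bottle top [([301.1, 117.9], 0.84)]
  tri (array([ 0.77785875,  0.05040085, -0.00657978]), [np.float64(0.0010256309757867444), np.float64(0.0010256309757868491)])
dishes side 
[... 406 characters left out ...]
s': array([-1.27562209,  0.33218022, -0.06470226,  1.46012826,  0.02158799,
        1.34988515, -0.08852411]), 'joint_vel': array([-1.93309076e-03, -4.46060906e-04, -7.53819478e-05, -1.97379814e-04,
       -3.87925469e-04,  1.14227262e-04, -1.65030377e-05]), 'joint_torque': array([-1.33759800e-04, -6.23001266e+01,  2.41902319e-02, -3.90101480e+01,
       -6.12223917e-02,  3.15544428e-02, -8.68064660e-06]), 'ee_pos': array([0.19526524, 0.5937291 , 0.22257437]), 'eef_rot': array([ 1.58229692e-01,  9.87402330e-01,  4.77526564e-05, -8.07726365e-06]), 'ft_force': array([-0.15692287, -0.10177013, -0.08365432]), 'torque': array([-0.03438202, -0.00161763, -0.02301969]), 'width': 0.08668105391173002}
```

View pics/top0.png

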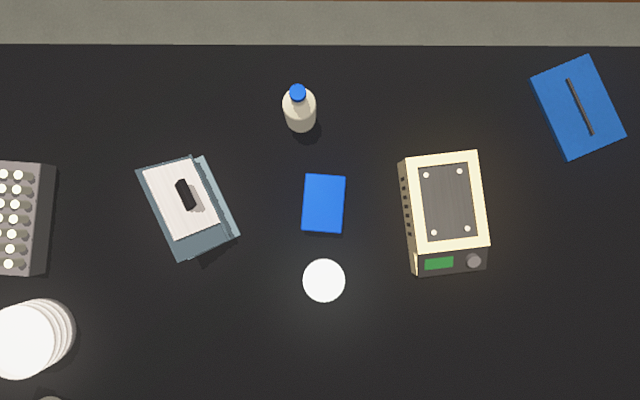

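View pics/side0.png

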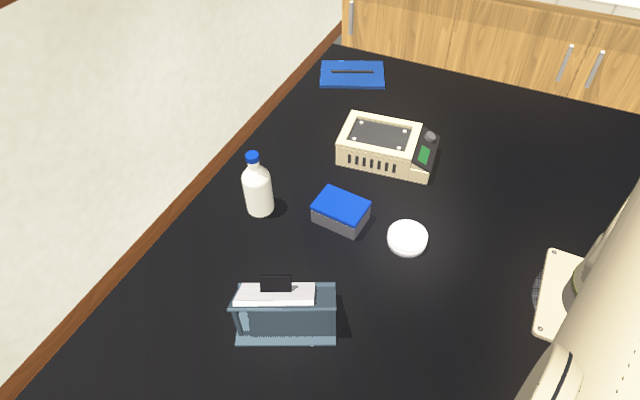

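The top view shows the cover near (183,197) on the rack, with its high edge to the left (+y). The heater's pins are at about (426,175), (459,171), (434,232) and (467,228), and the panel is toward −x. The side view agrees. Next I'll fit the poses.

```bash
cat >> h.py <<'E'
from scipy.optimize import minimize
def box(x0,x1,y0,y1,z0,z1): return np.array([[x,y,z] for x in(x0,x1) for y in(y0,y1) for z in(z0,z1)])
PARTS=[box(-.05,.05,-.075,.075,0,.01),box(-.007,.007,-.03,.03,.01,.042)]
def sil(c,Rm,p,parts=PARTS,s=4):
    m=np.zeros((400*s,640*s),np.uint8)
    for b in parts:
        q=(proj(c,b@Rm.T+p)+.5)*s
        cv2.fillConvexPoly(m,cv2.convexHull(np.round(q).astype(np.int32)),1)
    return cv2.resize(m.astype(np.float32),(640,400),interpolation=cv2.INTER_AREA)
def coverR(yaw,tilt): # x rises: rot about -y
    return Ro.from_euler('ZY',[yaw,-tilt]).as_matrix()
def fitcover(cs,ms,x0,tilt=None,step=None):
    def f(v):
        Rm=coverR(v[3],tilt if tilt is not None else v[4])
        return sum(np.abs(sil(c,Rm,v[:3])-m).sum()/m.sum() for c,m in zip(cs,ms))
    best=None
    for k in range(3):
        n=len(x0); S=np.vstack([x0]+[np.array(x0)+np.eye(n)[i]*([.01]*3+[.1]*2)[i]*(-1)**k/(k+1) for i in range(n)])
        b=minimize(f,x0,method='Nelder-Mead',options=dict(initial_simplex=S,maxiter=250,xatol=1e-4,fatol=1e-4)); x0=b.x
    return b.x,b.fun
def mask(c,l): 
    g=eyes.regions_of(c,l); return g[0]["region"].astype(np.float32),g[0]["p"]
def pins(c,guess):
    h=c["image"].astype(float).mean(2); out=[]
    for u,v in guess:
        u0,v0=int(round(u)),int(round(v)); w=h[v0-5:v0+6,u0-5:u0+6]; w=np.clip(w-np.median(w)-40,0,None)
        yy,xx=np.mgrid[v0-5:v0+6,u0-5:u0+6]; out.append([(w*xx).sum()/w.sum(),(w*yy).sum()/w.sum()])
    return np.array(out)
E
python3 - <<'E'
from h import *
C={n:eyes.camera(n) for n in("side","top")}
ms=[mask(C[n],"cover") for n in C]; print([m[1] for m in ms])
ms=[m[0] for m in ms]
x,f=fitcover(list(C.values()),ms,[.5908,.291,.073,np.radians(115)],np.radians(38)); print("cover",x,np.degrees(x[3]),f)
for y0 in (-65,):
    x2,f2=fitcover(list(C.values()),ms,[.5908,.291,.073,np.radians(y0)],np.radians(38)); print("alt",x2,f2)
g=[[426,175],[459,171],[467,228],[434,232]]  # +x+y,+x-y,-x-y,-x+y
P=pins(C["top"],g); print(P)
loc=np.array([[.06,.035],[.06,-.035],[-.06,-.035],[-.06,.035]])
gs=[]
def model(v): return np.c_[loc@Ro.from_euler('z',v[2]).as_matrix()[:2,:2].T+v[:2],np.full(4,.073)]
for it in (0,1):
    cs=[(C["top"],P)]+([(C["side"],pins(C["side"],S))] if it else [])
    from scipy.optimize import least_squares
    s=least_squares(lambda v:np.concatenate([(proj(c,model(v))-p).ravel() for c,p in cs]),[.583,-.25,.1])
    print("heater",s.x,np.degrees(s.x[2]),s.fun.round(1)); S=proj(C["side"],model(s.x))
for n in C:
    im=C[n]["image"][:,:,::-1].copy()
    for b in PARTS:
        cv2.polylines(im,[cv2.convexHull(np.round(proj(C[n],b@coverR(x[3],np.radians(38)).T+x[:3])).astype(np.int32))],True,(0,0,255),1)
    for q in proj(C[n],model(s.x)): cv2.circle(im,tuple(int(t) for t in np.round(q)),2,(0,0,255),1)
    H=[np.array([*(Ro.from_euler('z',s.x[2]).as_matrix()[:2,:2]@[a,b]+s.x[:2]),.078]) for a,b in((.078,.053),(.078,-.053),(-.078,-.053),(-.078,.053))]
    cv2.polylines(im,[np.round(proj(C[n],H)).astype(np.int32)],True,(0,255,0),1)
    C[n]["o"]=im
a=C["top"]["o"];b=C["side"]["o"]
r1=lambda z:cv2.resize(z,(400,300),interpolation=cv2.INTER_CUBIC)
out=np.vstack([np.hstack([r1(a[140:275,110:290]),r1(a[130:280,390:590][:, :200])]),np.hstack([r1(b[260:365,215:355]),r1(b[100:190,325:445])])])
cv2.imwrite("pics/fit.png",out)
E
```

```text
[0.59, 0.57]
cover [0.58665839 0.29107408 0.081164   2.01131443] 115.23982798360126 0.07529433071613312
alt [ 0.59356989  0.27973292  0.07283288 -1.19922292] 1.2852404117584229
[[425.51506404 174.50604366]
 [459.05215989 170.6196451 ]
 [466.95957948 227.90357078]
 [433.38891957 232.02429597]]
heater [ 0.5816838  -0.25345862  0.11922394] 6.831028831490487 [ 0.2  0.  -0.2 -0.1 -0.1  0.   0.1 -0. ]
heater [ 0.58138198 -0.25303047  0.11479526] 6.577283968862963 [ 0.1  0.1 -0.2  0.2 -0.4  0.3 -0.3  0.1  0.3 -3.  -0.8  2.5 -0.6  1.5
  0.8 -2.6]
```

View pics/fit.png

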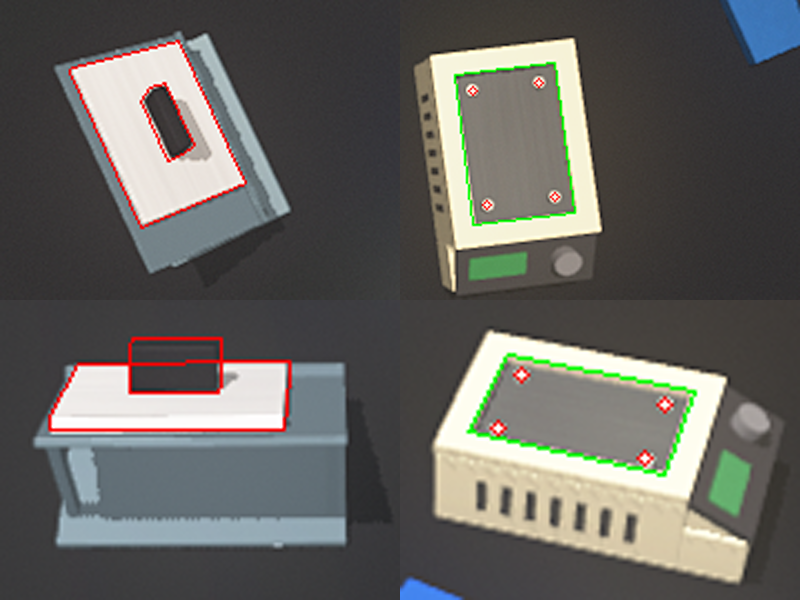

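The fits overlay well in both views. Cover: (0.587, 0.291, 0.081), yaw 115.2°. Heater: (0.582, −0.253), yaw about 6.8°. Now I'll work out the moves to a hover over the handle.

```bash
cat >> h.py <<'E'
CP=np.array([.5867,.2911,.0812]); CR=coverR(np.radians(115.24),np.radians(38))
GR=CR@np.diag([1,1,1.])@np.array([[0,-1,0],[-1,0,0],[0,0,-1.]])  # tool x=-cy, y=-cx, z=-cz
def go(pos,Rt,P=None,R0=None):
    s=r.read_state(); P=s["ee_pos"] if P is None else P; R0=Ro.from_quat(s["eef_rot"]).as_matrix() if R0 is None else R0
    d=R0.T@(np.array(pos)-P); w=Ro.from_matrix(R0.T@Rt).as_rotvec()
    print("shift",np.round(d/.2,4),"turn",np.round(w/(np.pi/2),4),"dist",np.linalg.norm(d).round(4),"deg",np.degrees(np.linalg.norm(w)).round(2))
E
python3 - <<'E'
from h import *
print(np.linalg.det(GR),GR, CP+CR[:,2]*.014)
H=CP+CR[:,2]*.12; print(H)
s=r.read_state();R0=Ro.from_quat(s["eef_rot"]).as_matrix()
go(H,GR); go(H,CR@np.array([[0,1,0],[1,0,0],[0,0,-1.]]))
go([.36,.46,.30],R0@Ro.from_euler('z',45,degrees=True).as_matrix())
E
```

```text
1.0000000000000004 [[ 9.04529582e-01  3.36016356e-01 -2.62524749e-01]
 [ 4.26410876e-01 -7.12779038e-01  5.56884017e-01]
 [-5.55111512e-17 -6.15661475e-01 -7.88010754e-01]] [0.59037535 0.28330362 0.09223215]
[0.61820297 0.22427392 0.17576129]
shift [-2.586  -1.0942  0.234 ] turn [0.1987 0.4987 1.4485] dist 0.5635 deg 139.03
shift [-2.586  -1.0942  0.234 ] turn [-0.4014  0.16   -0.4645] dist 0.5635 deg 57.1
shift [-0.9914 -0.3778 -0.3871] turn [-0.   0.   0.5] dist 0.2259 deg 45.0
```

>>> play_rows(motion=[[-0.4,-0.15,-0.38,0,0,0.1,50],[-0.7,-0.26,-0.38,0,0,0.2,50],[-0.99,-0.38,-0.38,0,0,0.3,50],[-0.99,-0.38,-0.38,0,0,0.4,50],[-0.99,-0.38,-0.38,0,0,0.5,50]])

```text
time: 1.62
ee_pos: [0.3637, 0.4566, 0.2996]
eef_rot: [0.529, 0.848, 0.001, 0.001]
ft_force: [-0.3, 0.2, 0.4]
width: 0.0468
```

Run:
```python
from h import *
H=CP+CR[:,2]*.16; 
s=r.read_state();print(s["joint_positions"],s["ee_pos"],s["time"]);R0=Ro.from_quat(s["eef_rot"]).as_matrix()
go(H,GR)
go([.5,.34,.28],R0@Ro.from_euler('z',50,degrees=True).as_matrix())
```

```text
[-1.09620698  0.20688553  0.14179137  1.4608213  -0.02773072  1.47425224
 -0.49934612] [0.36365529 0.45657667 0.29962717] 1.625
shift [-1.7258  0.6293  0.4639] turn [0.33   0.3328 0.9693] dist 0.3789 deg 96.9
shift [-0.8233  0.3556  0.0993] turn [ 0.     -0.      0.5556] dist 0.1805 deg 50.0
```

>>> play_rows(motion=[[-0.25,0.1,0.03,0.03,0.03,0.1,50],[-0.45,0.17,0.06,0.06,0.06,0.2,50],[-0.65,0.25,0.1,0.1,0.1,0.3,50],[-0.86,0.32,0.12,0.13,0.13,0.4,50],[-0.86,0.32,0.12,0.165,0.166,0.485,50]])

```text
time: 2.25
ee_pos: [0.497, 0.3314, 0.274]
eef_rot: [0.796, 0.579, -0.041, -0.174]
ft_force: [0.3, -0.1, -0.2]
width: 0.0437
```

Run:
```python
from h import *
H=CP+CR[:,2]*.14; 
s=r.read_state();print(s["joint_positions"],s["ee_pos"],s["time"])
go(H,GR)
```

```text
[-0.73932979  0.36372205  0.35757783  1.38701531 -0.44408133  1.58297118
 -0.67359481] [0.49702621 0.33142785 0.2739705 ] 2.25
shift [-0.4024  0.8664  0.082 ] turn [0.1642 0.1692 0.4839] dist 0.1918 deg 48.45
```

>>> play_rows(motion=[[-0.1,0.2,0.02,0.03,0.03,0.1,50],[-0.2,0.4,0.04,0.065,0.065,0.2,50],[-0.3,0.6,0.06,0.1,0.1,0.3,50],[-0.4,0.8,0.08,0.13,0.135,0.39,50],[-0.4,0.866,0.08,0.164,0.169,0.484,50]])

```text
time: 2.88
ee_pos: [0.6235, 0.2151, 0.1904]
eef_rot: [0.923, 0.207, -0.073, -0.318]
ft_force: [-0.3, 0.6, 0.1]
width: 0.0435
```

Run:
```python
from h import *
s=r.read_state();print(s["joint_positions"],s["ee_pos"],s["time"])
go(CP+CR[:,2]*.14,GR)
go(CP+CR[:,2]*.06,GR)
go(CP+CR[:,2]*.015,GR)
c=[eyes.camera(n) for n in ("side","top")]
cv2.imwrite("pics/hov.png",np.hstack([cv2.resize(c[0]["image"][150:350,150:400],(400,320)),cv2.resize(c[1]["image"][100:300,90:340],(400,320))])[:,:,::-1])
```

```text
[-0.39747825  0.6375249   0.47267947  1.32781448 -0.84975224  1.61473256
 -0.95920543] [0.623533   0.21512773 0.19036464] 2.875
shift [-0.0046  0.0034 -0.01  ] turn [-0.0003  0.0021 -0.0002] dist 0.0023 deg 0.19
shift [-0.0033  0.0036  0.39  ] turn [-0.0003  0.0021 -0.0002] dist 0.078 deg 0.19
shift [-0.0026  0.0037  0.615 ] turn [-0.0003  0.0021 -0.0002] dist 0.123 deg 0.19
```

View pics/hov.png

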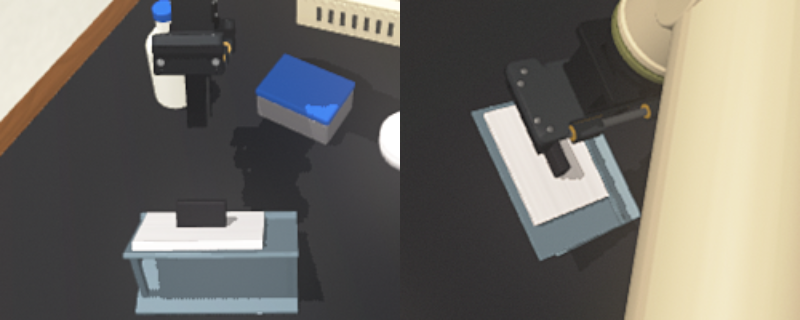

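The gripper sits square above the handle with the tool tilted to match the slope, and the handle shows at about (560,160) in the right-hand panel. Descending.

>>> play_rows(motion=[[0,0,0.2,0,0,0,50],[0,0,0.35,0,0,0,50],[0,0.003,0.47,0,0.002,0,50],[0,0.003,0.55,0,0.002,0,50],[0,0.003,0.6,0,0.002,0,50]])

```text
time: 3.6
ee_pos: [0.5899, 0.2859, 0.0978]
eef_rot: [0.921, 0.213, -0.07, -0.318]
ft_force: [0.7, 0.4, -0.0]
width: 0.0436
```

>>> play_rows(motion=[[0,0,0,0,0,0,50],[0,0,0,0,0,0,0],[0,0,0,0,0,0,0],[0,0,0,0,0,0,0],[0,0,0,0,0,0,0]], squeeze=40)

```text
time: 4.22
ee_pos: [0.5911, 0.2832, 0.0973]
eef_rot: [0.922, 0.211, -0.07, -0.317]
ft_force: [3.1, -4.7, -1.1]
width: 0.0139
```

>>> play_rows(motion=[[0,0,-0.05,0,0,0,0],[0,0,-0.15,0,0,0,0],[0,0,-0.3,0,0,0,0],[0,0,-0.45,0,0,0,0],[0,0,-0.55,0,0,0,0]])

```text
time: 4.85
ee_pos: [0.6205, 0.2219, 0.1865]
eef_rot: [0.922, 0.211, -0.07, -0.318]
ft_force: [-0.1, -0.1, -3.7]
width: 0.0132
```

Run:
```python
from h import *
print(CR.T@(np.array([.5911,.2832,.0973])-CP))
s=r.read_state();print(s["joint_positions"],s["ee_pos"],s["ft_force"],s["width"])
HR=Ro.from_euler('z',6.83,degrees=True).as_matrix()
# tool: y=-hy , x = y x z, z=-1
PR=np.column_stack([np.cross(-HR[:,1],[0,0,-1]),-HR[:,1],[0,0,-1]]); print(PR)
go([.60,.13,.27],PR)
go([.5817,-.2535,.2],PR)
C=[eyes.camera(n) for n in("side","top")]
cv2.imwrite("pics/lift.png",np.hstack([cv2.resize(c["image"],(400,250)) for c in C])[:,:,::-1])
```

```text
[ 0.00280272 -0.00061128  0.01824147]
[-0.40807901  0.63087848  0.46901502  1.34470259 -0.85029864  1.59655443
 -0.9514831 ] [0.62049413 0.22186571 0.18649265] [-0.12103172 -0.1105777  -3.68185508] 0.013249595927545849
[[ 0.99290338  0.11892387  0.        ]
 [ 0.11892387 -0.99290338  0.        ]
 [ 0.         -0.         -1.        ]]
shift [-0.2889  0.0337 -0.5579] turn [-0.4184  0.0657  0.2028] dist 0.1258 deg 42.26
shift [-1.204   1.5772 -1.3245] turn [-0.4184  0.0657  0.2028] dist 0.4771 deg 42.26
```

View pics/lift.png

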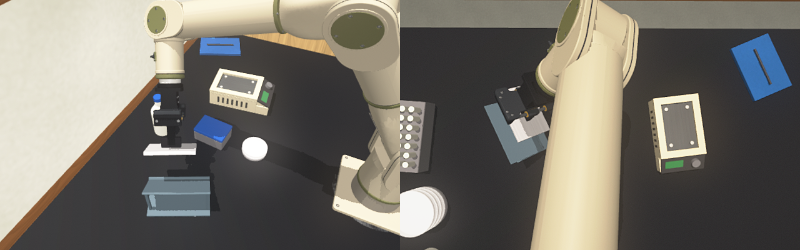

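The cover is held: weight shows at −3.7 N and the width is 13 mm. Next I level it while rising, then carry it across.

>>> play_rows(motion=[[-0.06,0.0,-0.2,-0.05,0.0,0.02,0],[-0.15,0.0,-0.4,-0.15,0.02,0.06,0],[-0.29,0.034,-0.56,-0.25,0.04,0.12,0],[-0.29,0.034,-0.56,-0.35,0.055,0.17,0],[-0.29,0.034,-0.56,-0.418,0.066,0.203,0]])

```text
time: 5.58
ee_pos: [0.5983, 0.1331, 0.2685]
eef_rot: [0.998, 0.06, -0.0, 0.0]
ft_force: [0.1, -0.3, -3.8]
width: 0.0136
```

```bash
cat >> h.py <<'E'
HR=Ro.from_euler('z',6.83,degrees=True).as_matrix()
PR=np.column_stack([HR[:,0],-HR[:,1],[0,0,-1]])
SEAT=np.array([.5817,-.2535,.068])
E
python3 - <<'E'
from h import *
s=r.read_state();print(s["joint_positions"],s["ee_pos"],s["ft_force"],s["width"])
go([.585,-.08,.28],PR)
go([.5817,-.2535,.28],PR)
E
```

```text
[-0.83801878  0.33012577  0.70572526  1.45625722 -0.21345021  1.43380969
 -1.58008307] [0.59834773 0.13314179 0.26850569] [ 0.0777481  -0.31245613 -3.81485366] 0.013575159932975811
shift [-0.1945  1.05   -0.0569] turn [0.0003 0.0003 0.0009] dist 0.2139 deg 0.09
shift [-0.3152  1.9092 -0.0565] turn [0.0003 0.0003 0.0009] dist 0.3872 deg 0.09
```

>>> play_rows(motion=[[-0.03,0.15,-0.05,0,0,0,0],[-0.08,0.4,-0.05,0,0,0,0],[-0.13,0.65,-0.05,0,0,0,0],[-0.17,0.88,-0.05,0,0,0,0],[-0.19,1.0,-0.05,0,0,0,0]])

```text
time: 6.2
ee_pos: [0.5843, -0.0739, 0.2775]
eef_rot: [0.998, 0.059, -0.001, -0.001]
ft_force: [0.1, 0.6, -3.7]
width: 0.0134
```

>>> play_rows(motion=[[-0.03,0.2,0,0,0,0,0],[-0.07,0.45,0.05,0,0,0,0],[-0.11,0.7,0.2,0,0,0,0],[-0.13,0.85,0.3,0,0,0,0],[-0.13,0.9,0.35,0,0,0,0]])

```text
time: 6.82
ee_pos: [0.5797, -0.2547, 0.2059]
eef_rot: [0.998, 0.059, -0.002, -0.001]
ft_force: [0.6, 0.4, -3.1]
width: 0.0136
```

Run:
```python
from h import *
s=r.read_state();print(s["joint_positions"],s["ee_pos"],s["ft_force"],s["width"])
C=[eyes.camera(n) for n in("side","top")]
out=[]
s=r.read_state();R0=Ro.from_quat(s["eef_rot"]).as_matrix()
p=s["ee_pos"]
for c in C:
    im=c["image"][:,:,::-1].copy()
    u=proj(c,[p])[0]
    for b in [box(-.075,.075,-.05,.05,.008,.018)]:
        cv2.polylines(im,[cv2.convexHull(np.round(proj(c,b@R0.T+p)).astype(np.int32))],True,(0,0,255),1)
    H=np.array([[a,b,.078] for a,b in((.078,.053),(.078,-.053),(-.078,-.053),(-.078,.053))])@HR.T+[SEAT[0],SEAT[1],0]
    cv2.polylines(im,[np.round(proj(c,H)).astype(np.int32)],True,(0,255,0),1)
    x,y=int(u[0]),int(u[1]); x=min(max(x,80),560);y=min(max(y,75),325)
    out.append(cv2.resize(im[y-75:y+75,x-80:x+80],(400,375),interpolation=cv2.INTER_CUBIC))
    try:
        m,pp=mask(c,"cover"); print(pp,m.sum())
    except Exception as e: print(e)
cv2.imwrite("pics/above.png",np.hstack(out))
go(SEAT+[0,0,.018+.03],PR)
```

```text
[-0.25987892  0.45346679  0.82288816  1.49287192 -0.33508083  1.34666397
 -0.86434225] [ 0.57965644 -0.25468722  0.205871  ] [ 0.55579003  0.41746343 -3.12325649] 0.01361293894819419
0.6 1484.0
0.56 1938.0
shift [-2.0e-04  9.1e-03  4.6e-01] turn [-0.0013  0.001   0.0017] dist 0.092 deg 0.22
```

View pics/above.png

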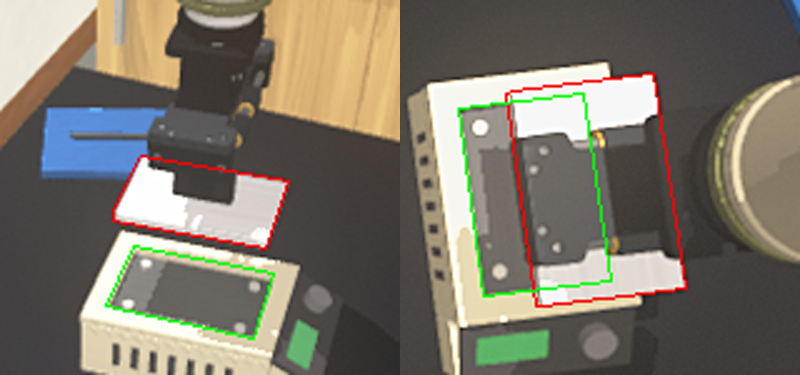

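The held cover matches the predicted outline in both views, so it hasn't slipped in the grip. Lowering to about 20 mm above the floor for a close check.

>>> play_rows(motion=[[0,0,0.15,0,0,0,0],[0,0,0.3,0,0,0,0],[0,0,0.42,0,0,0,0],[0,0,0.48,0,0,0,0],[0,0,0.5,0,0,0,0]])

```text
time: 7.65
ee_pos: [0.5814, -0.2526, 0.1082]
eef_rot: [0.998, 0.061, -0.001, -0.001]
ft_force: [-0.2, 0.4, -2.6]
width: 0.0138
```

Run:
```python
from h import *
eyes.camera("top");C=[eyes.camera(n) for n in("side","top")]
s=r.read_state();R0=Ro.from_quat(s["eef_rot"]).as_matrix();p=s["ee_pos"];print(p,s["ft_force"],s["joint_vel"].round(3))
go(SEAT+[0,0,.018+.022],PR)
out=[]
for c in C:
    im=c["image"][:,:,::-1]; u=proj(c,[p])[0].astype(int); x,y=max(u[0],60),max(u[1],56)
    k=5;im=cv2.resize(im[y-45:y+45,x-40:x+40],None,fx=k,fy=k,interpolation=cv2.INTER_CUBIC)
    def dr(pts,col): cv2.polylines(im,[np.round((proj(c,pts)-[x-40,y-45]+.5)*k).astype(np.int32)],True,col,1)
    q=np.array([[.075,.05],[.075,-.05],[-.075,-.05],[-.075,.05]])
    dr(np.c_[q,np.full(4,.008)]@R0.T+p,(0,0,255))
    dr(np.c_[q,np.full(4,.018)]@R0.T+p,(0,0,255))
    H=np.array([[a,b,.078] for a,b in((.078,.053),(.078,-.053),(-.078,-.053),(-.078,.053))])@HR.T+[SEAT[0],SEAT[1],0]
    dr(H,(0,255,0)); out.append(im)
cv2.imwrite("pics/near.png",np.hstack(out)); print(out[0].shape)
```

```text
[ 0.58135973 -0.253543    0.10882123] [ 0.04777169 -0.66870302 -3.60151317] [ 0.001 -0.004  0.008 -0.003 -0.     0.001  0.   ]
shift [ 0.0017 -0.      0.0041] turn [-0.0004  0.0004  0.0007] dist 0.0009 deg 0.08
(450, 400, 3)
```

View pics/near.png

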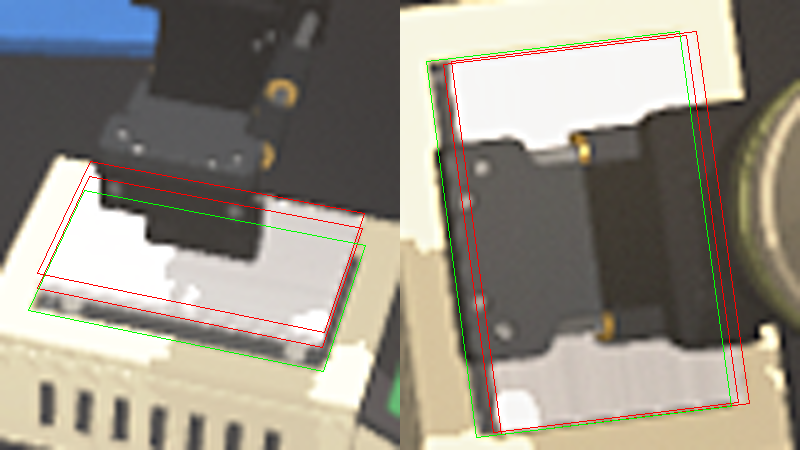

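The cover's outline lies inside the opening's with even margins in both views. Lowering the rest in small steps, watching the force.

>>> play_rows(motion=[[0.001,0,0.03,0,0,0,0],[0.001,0,0.05,0,0,0,0],[0.001,0,0.06,0,0,0,0],[0.001,0,0.065,0,0,0,0],[0.001,0,0.065,0,0,0,0]])

```text
time: 8.43
ee_pos: [0.581, -0.2536, 0.095]
eef_rot: [0.998, 0.06, -0.001, -0.0]
ft_force: [-0.1, -0.1, -3.1]
width: 0.0138
```

>>> play_rows(motion=[[0,0,0.0025,0,0,0,0],[0,0,0.005,0,0,0,0],[0,0,0.0075,0,0,0,0],[0,0,0.0075,0,0,0,0],[0,0,0.0075,0,0,0,0]])

```text
time: 9.05
ee_pos: [0.5811, -0.2536, 0.0937]
eef_rot: [0.998, 0.06, -0.001, -0.0]
ft_force: [-1.7, 1.7, 2.2]
width: 0.0138
```

Run:
```python
from h import *
s=r.read_state();print(s["ee_pos"],s["ft_force"],s["torque"])
go(SEAT+[0,0,.018+.007],PR)
```

```text
[ 0.5810797  -0.25364241  0.09369663] [-1.7207319   1.70187719  2.24770318] [ 0.17316978  0.60082532 -0.03477134]
shift [ 0.0032 -0.0003  0.0035] turn [-0.0006  0.0009  0.0005] dist 0.0009 deg 0.11
```

Run:
```python
from h import *
C=[eyes.camera(n) for n in("side","top")]
p=r.read_state()["ee_pos"]; out=[]
for c in C:
    im=c["image"][:,:,::-1]; u=proj(c,[p])[0].astype(int); x,y=max(u[0],60),max(u[1],56)
    out.append(cv2.resize(im[y-40:y+45,x-40:x+40],(400,425),interpolation=cv2.INTER_CUBIC))
cv2.imwrite("pics/cont.png",np.hstack(out))
```

```text
(no output)
```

View pics/cont.png

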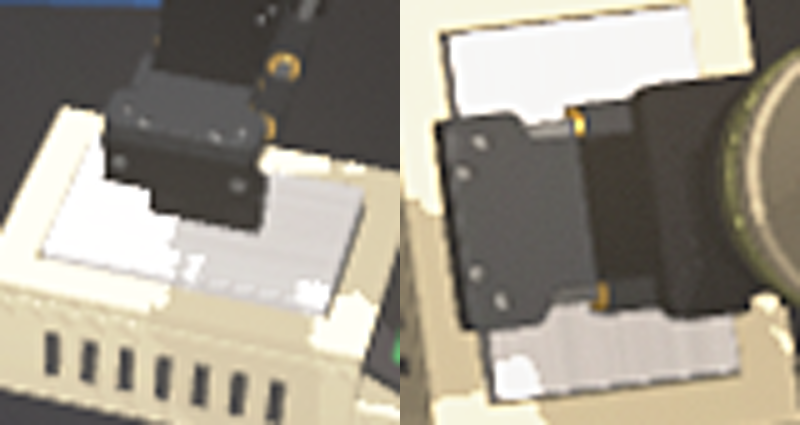

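The plate is inside the opening with dark gaps on all visible sides, so the contact is with the pins. Releasing and retreating.

>>> play_rows(motion=[[0,0,0,0,0,0,45],[0,0,0,0,0,0,45],[0,0,0,0,0,0,45],[0,0,-0.05,0,0,0,45],[0,0,-0.15,0,0,0,45]])

```text
time: 9.78
ee_pos: [0.5808, -0.2535, 0.1241]
eef_rot: [0.998, 0.06, -0.001, -0.001]
ft_force: [-0.4, 0.7, 1.1]
width: 0.0387
```

>>> play_rows(motion=[[0,0,-0.15,0,0,0,0],[0,0,-0.3,0,0,0,0],[0,0,-0.3,0,0,0,0],[0,0,-0.3,0,0,0,0],[0,0,-0.3,0,0,0,0]])

```text
time: 10.4
ee_pos: [0.5808, -0.2534, 0.1828]
eef_rot: [0.998, 0.06, -0.001, -0.001]
ft_force: [0.4, 0.3, 0.2]
width: 0.0017
```

Run:
```python
from h import *
C=[eyes.camera(n) for n in("side","top")]
s=r.read_state();p=s["ee_pos"];print(p,s["ft_force"],s["width"]); out=[]
ms=[mask(c,"cover") for c in C]; print([m[1] for m in ms])
for c in C:
    im=c["image"][:,:,::-1]; u=proj(c,[SEAT])[0].astype(int); x,y=max(u[0],60),max(u[1],56)
    out.append(cv2.resize(im[y-45:y+40,x-40:x+40],(400,425),interpolation=cv2.INTER_CUBIC))
cv2.imwrite("pics/rel.png",np.hstack(out))
go(SEAT+[0,0,.042+.005+.01],PR)
```

```text
[ 0.58082308 -0.25344765  0.18279352] [-0.41268766 -0.4153971  -0.07033912] 0.0009213418217080267
[0.95, 0.7]
shift [0.0045 0.0004 0.2899] turn [-0.0008  0.0016  0.0004] dist 0.058 deg 0.16
```

View pics/rel.png

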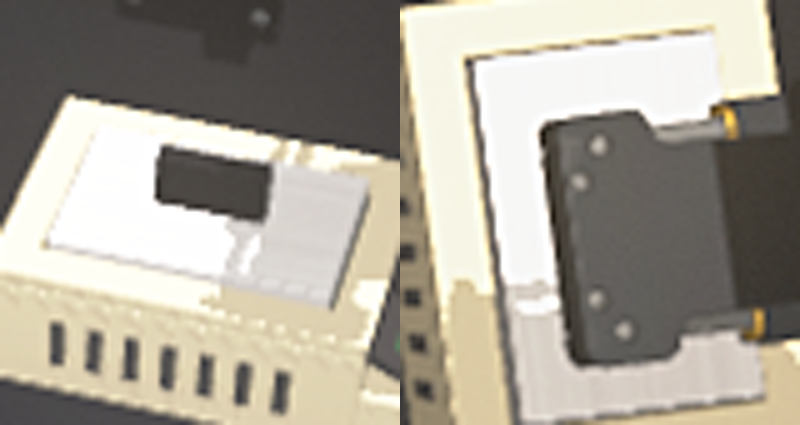

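The cover rests in the opening on the pins, released, with the handle upright at about (213,185) in the left panel. Pressing the handle top with the closed fingers.

>>> play_rows(motion=[[0.004,0,0.15,0,0.001,0,0],[0.004,0,0.25,0,0.001,0,0],[0.004,0,0.29,0,0.001,0,0],[0.004,0,0.31,0,0.001,0,0],[0.004,0,0.315,0,0.001,0,0]])

```text
time: 11.22
ee_pos: [0.582, -0.2537, 0.1208]
eef_rot: [0.998, 0.06, 0.0, -0.0]
ft_force: [0.7, -0.7, -0.4]
width: 0.0002
```

>>> play_rows(motion=[[0,0,0.01,0,0,0,0],[0,0,0.02,0,0,0,0],[0,0,0.03,0,0,0,0],[0,0,0.035,0,0,0,0],[0,0,0.035,0,0,0,0]])

```text
time: 11.85
ee_pos: [0.5822, -0.2539, 0.1142]
eef_rot: [0.998, 0.06, 0.0, -0.0]
ft_force: [-1.3, -0.3, 5.3]
width: 0.0004
```

>>> play_rows(motion=[[0,0,0.005,0,0,0,0],[0,0,0.01,0,0,0,0],[0,0,0.015,0,0,0,0],[0,0,0.02,0,0,0,0],[0,0,0.02,0,0,0,0]])

```text
time: 12.48
ee_pos: [0.5818, -0.2536, 0.1105]
eef_rot: [0.998, 0.06, 0.0, -0.001]
ft_force: [-4.1, 2.6, 11.1]
width: 0.0003
```

>>> play_rows(motion=[[0,0,0.004,0,0,0,0],[0,0,0.006,0,0,0,0],[0,0,0.008,0,0,0,0],[0,0,0.01,0,0,0,0],[0,0,0.01,0,0,0,0]])

```text
time: 13.1
ee_pos: [0.5819, -0.2536, 0.1104]
eef_rot: [0.998, 0.06, 0.001, -0.001]
ft_force: [-11.1, 6.0, 27.8]
width: 0.0007
```

It has stopped at 0.1104 m (home is 0.110) with 28 N. Backing off and checking.

>>> play_rows(motion=[[0,0,-0.01,0,0,0,0],[0,0,-0.03,0,0,0,0],[0,0,-0.15,0,0,0,0],[0,0,-0.35,0,0,0,0],[0,0,-0.55,0,0,0,0]])

```text
time: 13.72
ee_pos: [0.5816, -0.2535, 0.2184]
eef_rot: [0.998, 0.06, -0.0, -0.0]
ft_force: [0.8, -0.4, 0.1]
width: 0.0004
```

>>> play_rows(motion=[[0,-0.2,-0.1,0,0,0,0],[0,-0.4,-0.2,0,0,0,0],[0,-0.7,-0.3,0,0,0,0],[0,-0.9,-0.3,0,0,0,0],[0,-0.9,-0.3,0,0,0,0]])

```text
time: 14.35
ee_pos: [0.5606, -0.0708, 0.2776]
eef_rot: [0.998, 0.063, 0.0, -0.001]
ft_force: [-0.1, -0.2, -0.3]
width: 0.0005
```

Run:
```python
from h import *
C=[eyes.camera(n) for n in("side","top")]
s=r.read_state();print(s["ee_pos"],s["ft_force"]); out=[]
for c in C:
    im=c["image"][:,:,::-1]; u=proj(c,[SEAT])[0].astype(int); x,y=max(u[0],60),max(u[1],56)
    k=5;im=cv2.resize(im[y-45:y+40,x-40:x+40],None,fx=k,fy=k,interpolation=cv2.INTER_CUBIC)
    im2=im.copy()
    for b in PARTS:
        q=b@np.array([[0,-1,0],[1,0,0],[0,0,1.]]).T@HR.T+SEAT
        cv2.polylines(im2,[cv2.convexHull(np.round((proj(c,q)-[x-40,y-45]+.5)*k).astype(np.int32))],True,(0,0,255),1)
    out.append(im2)
cv2.imwrite("pics/home.png",np.hstack(out))
```

```text
[ 0.56030401 -0.07519907  0.27762257] [-0.21730544 -0.81926138 -0.49159676]
```

View pics/home.png

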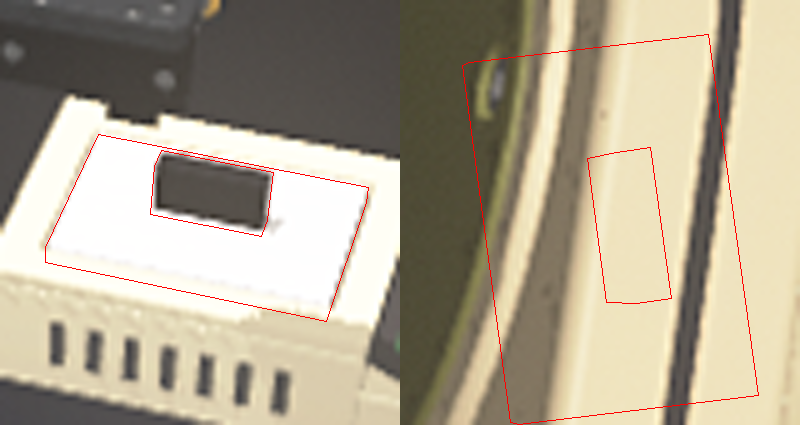

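Run:
```python
from h import *
c=eyes.camera("side")
for n in("bottle","dishes","tipbox"):
    l=eyes.landmark_of(c,n); print(n,l[0]["xy"] if l else None)
print(job.close_job())
```

```text
bottle [259.3, 207.5]
dishes [405.3, 242.4]
tipbox [341.7, 219.6]
the job is handed in; nothing more can be done
None
```

I took the cover off the rack by its handle, levelled it, laid it on the heater's lift pins and let go. Then I pressed the handle down with closed fingers, moved the arm clear and handed the job in at about 14.5 s of the 54 s allowed; no verdict was reported.

- **Pressed home:** the fingers stopped at a height of 0.1104 m under about 28 N. The handle top should be at 0.110 m when the cover is home.
- **Final picture:** in the side view the cover looks flush in the opening and matches the expected home outline to within about 1–2 pixels.
- **Other items:** at the end the networks placed the bottle, dishes and tip box within 1 to 4 pixels of where they started. The dishes' 3–4 pixel difference looks like network noise, because nothing went near them.
- **Not confirmed:** the arm blocked the top camera at the end, so I did not measure levelness to 0.016 rad from a picture. It rests on the press depth and force, about 28 N against the roughly 12 N needed.

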